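# Slide the soap dish home through the gap between the two holders

## Robot

A 6-joint arm with a two-finger parallel gripper is mounted at the origin on the work surface. World frame = base frame: x ahead of the robot, y to its left, z up, the work surface at z = 0. Lengths are in mm, angles in rad, forces in N, time in s.
With the tool pointing down it reaches from about 350 to 775 mm from the base axis. Payload 7.3 kg.
Tool frame: the origin (TCP) lies at the very end of the fingers, on their centre line; the grasp point (between the pads) lies 19 mm behind it; z points along the fingers, y is the line along which they close (so a half turn about z gives the same grasp; the last joint's range is limited). The gripper opens to 92 mm and grips with 3 to 60 N. Pads are 19 mm wide; open, the fingers measure 130 mm over their backs; the gripper's body (75 mm by 190 mm) begins 47 mm behind the grasp point.
Start: joints at [-1.32, 0.342, 1.524, -0, 1.275, -0.146], TCP at [202.92, -484.222, 196.441] pointing down, gripper open.
Joint ranges: [-2.53, 2.53], [-0.77, 2.02], [0.04, 2.7], [-1, 4.14], [0.28, 2.66], [-3.11, 3.11]. Speed limits (rad/s): [2.57, 2.57, 3.14, 3.14, 3.14, 3.14].

## Interface

Orientations are given as [roll, pitch, yaw] about the fixed x, y, z axes, in that order (R = Rz(yaw) Ry(pitch) Rx(roll)).
In Python, from plant import bot gives the robot as it stands.
- The arm moves only by the tool apply_moves, never from a script. Its argument "motion" is text: rows parted by semicolons, each of 4 numbers parted by spaces: the shift along the tool's x, y, z in m, then the turn about the tool's z in degrees. A call has 1 to 8 rows; each row shifts and turns the commanded pose from where the row before left it, along the tool's axes as they then stand; what a row does not reach is not made up. A row lasts 1/8 s, in which the tool goes at most 62.5 mm and 10.7 degrees, less where a joint would pass 70% of its speed; a pose out of reach is approached as far as the arm can. A call with a gripper value outside its range is refused whole. "fingers" is the opening, from -1 (shut) to 1 (fully open), set as the call begins (left out, the last holds). The fingers move at their own pace and stop on an object; the grip force is fixed at half the most. Time passes only in rows, so rows that do not move let the fingers close. It gives the time, the measured TCP pose, the force, the opening and the grip force at its end, in the units of the state.
- bot.get_obs(): the state, without advancing time (a new reading comes with each control period).
- bot.capture(name): name is "scene" or "top" or "wrist"; returns a dict with "img" (400x640x3 uint8, blue, green, red), "range_z" (400x640 float32, mm along the optical axis (not along the pixel's ray), 0 where there is no reading), "fx", "fy", "cx", "cy" (pixels), "world_from_camera" (4x4, takes a point from camera to world coordinates); the wrist camera has in their place "mount" (4x4, takes a point from camera to tool coordinates, whose origin is the TCP and whose axes are the flange's). Camera axes: x right, y down, z forward; pixel columns grow to the right and rows downward; lengths in mm; the calibration is good to about 2 mm. A picture is of the moment at which its call begins: read the wrist's pose just before it.
- bot.close_job(): hands the job in; it is judged then, once.
Trained networks look in a picture, given as the dict that the camera call returned (one of the last four; its "shot" number tells which), for a name from the list of things; names that differ only in an ending like _2 or _b are one class to them, and where a whole thing is asked for, a point or a joint stands for the part that bears it (a point fixed in the world has none). Each returns a list of dicts, best first, with "p" (0 to 1); they miss things now and then, are a little off and sometimes report something else, mostly with a low value. They report only what shows in the picture. A call takes as long as a camera call. They do not tell look-alikes from the thing itself.
- bot.cut_out(picture, thing): "pixels" (400x640 bool, what is visible of it) and "point" ([column, row] in pixels, amid what is visible of it).
The state is a dict: "time": time; "joint_positions": joint angles; "dq": joint speeds; "tau": joint torques, N m; "tool_pos": TCP position; "tcp_rot": TCP orientation; "contact_force": force on the tool from outside, world axes, zero at the start; "moment": the same for the moment, N m; "grip_width": finger opening in mm; "finger_force": force on a finger pad.
Only numpy, scipy, OpenCV 4.12 (cv2) and the standard library are available. Lean on these libraries where they do the work, as an engineer would, in place of code of your own. Each camera call takes 0.05 s, during which the arm holds its last target. There are 200 camera calls.

## Task

The round terracotta soap dish has been left out at the front of the bench shelf. With the fingertips, push it along the bench top, its bar of soap riding in it, through the narrow gap between the two fixed teak holder blocks and on until its rim rests against the teak back rail, straight behind the gap. Push gently, do not lift or tip the dish, and leave everything else on the bench where it stands.

Things in the scene. Friction and masses are not known exactly. Their poses are not given: they have to be found in the camera images.
- dish: round terracotta soap dish, open on top, outer diameter 90 mm (82 mm at the foot, full width from 8 mm up), 26 mm high, wall 5 mm, about 0.3 kg; it stands loose on the bench top in front of the holder blocks. Origin: centre of its underside. It needs no turning: it is round.
- soap: white rounded bar of soap 54 x 38 x 20 mm, about 0.09 kg, lying loose on the dish's inner floor (6 mm above the dish's underside, inner diameter about 76 to 80 mm). Origin: centre of its underside.
- rack: fixed dark teak shelf fitting: back rail, two holder blocks, lamp. Origin: on the bench top at the foot of the rail's front face, level with the middle of the gap; x points through the gap to the rail (away from the robot), y along the rail to the left, z up. Rail 440 mm long (y), x from 0 to +20 mm, 30 mm high. The dish is home with its origin at x = -45, y = 0 mm in this frame.
- gap (a point): on the bench top in the middle of the gap (rack frame x = -134, y = 0 mm; same axes). The gap is 97 mm wide, open above, between two equal fixed holder blocks, each 76 mm deep (rack x -172 to -96 mm), 130 mm wide (y 48.5 to 178.5 mm, and the same on the -y side), 40 mm high. Between blocks and rail there are 96 mm. The dispenser and the tumbler stand on the blocks at y = +-113.5 mm.
- shade (a point): underside centre of the fixed lamp's dark shade, 80 mm across and 45 mm high, about 278 mm above the bench (rack frame x = +35, y = +80 mm); the lamp's stem and base with dimmer knob stand behind the left half of the rail
- dispenser: white plastic soap dispenser with a grey push pump, 60 mm across, 167 mm high, standing in the 8 mm deep seat of one of the holder blocks (either one). Bystander. Origin: centre of its underside.
- tumbler: aluminium tumbler, 58 mm across at the foot, 72 mm at the rim, 105 mm high, standing in the seat of the other holder block. Bystander. Origin: centre of its underside.
- cork_a: loose cork block, 75 x 120 x 50 mm high, on the bench to the left. Bystander. Origin: centre of its underside.
- cork_b: second cork block of the same size, on the bench to the left. Bystander. Origin: centre of its underside.
- comb: small wooden comb, 120 x 32 mm, 6 mm thick, lying on the bench to the right. Bystander. Origin: centre of its underside.
- brush: wooden nail brush, 100 x 42 mm, 28 mm high, bristles down, on the bench to the right. Bystander. Origin: centre of its underside.
- bottle: amber bottle, 52 mm across, 150 mm high, standing between the right holder block and the rail, at rack y = -160 to -195 mm. Bystander. Origin: centre of its underside.
Not all that is in view belongs to the job. Several things have the shape of the dish; the one meant has the colours described above.

How it is judged:
By the outcome, as a careful person would: the job done as asked, in the order asked, and still so for the second after the job is handed in, with the robot touching nothing.
It also fails if it takes over 61 s, if anything falls off the work surface, if the arm or the gripper's body presses on something with over 40 N, if the wrist force passes 120 N, or if a joint passes its speed limit or range.

## Working session

There is one attempt and no reset: what is moved stays moved. The work goes in short steps, Python scripts to look and compute and a tool call to move; the robot and the scene stay as the last step left them, time stands still between calls to the robot, and variables do not carry over. Pictures are saved under pics/ and viewed, at most 10 in all, crops included, and the job is handed in when it is done.

Besides the shell and the picture viewer there is one more tool, called by a JSON object that holds its "op" and its "data", one argument or row to a line. apply_moves: Moves the arm, as the interface text tells. Its arguments: {"type":"object","properties":{"motion":{"type":"string"},"fingers":{"type":"number"}},"required":["motion"]}

```bash
mkdir -p pics; cat > h.py <<'E'
import numpy as np, cv2
from plant import bot
def world(c,px):  # px Nx2 (col,row) -> world pts
    px=np.atleast_2d(px).astype(int); z=c["range_z"][px[:,1],px[:,0]]
    P=np.c_[(px[:,0]-c["cx"])/c["fx"]*z,(px[:,1]-c["cy"])/c["fy"]*z,z,np.ones(len(z))]
    T=np.array(c["world_from_camera"]) 
    return (P@T.T)[:,:3], z>0
E
python3 - <<'E'
from h import *
o=bot.get_obs(); print(o)
for n in("top","scene"):
    c=bot.capture(n); cv2.imwrite(f"pics/{n}1.png",c["img"]); np.savez(f"{n}1.npz",**{k:c[k] for k in("img","range_z","fx","fy","cx","cy","world_from_camera")})
    for t in("dish","soap","rack","dispenser","tumbler","bottle","cork_a","comb","brush"):
        for r in bot.cut_out(c,t)[:4]:
            v,u=np.nonzero(r["pixels"])
            if len(u)==0: continue
            P,ok=world(c,np.c_[u,v]); P=P[ok]
            print(n,t,round(r["p"],2),np.round(r["point"]),len(u),np.round(np.percentile(P,[2,50,98],axis=0)).tolist())
E
```

```text
{'time': 0.0, 'joint_positions': array([-1.31998167e+00,  3.42749973e-01,  1.52505336e+00, -4.89781346e-06,
        1.27541548e+00, -1.45998831e-01]), 'dq': array([-1.05557772e-04, -1.80584058e-03,  7.59799962e-05, -2.12407628e-04,
        1.07148891e-03, -1.00381621e-03]), 'tau': array([-1.01857040e-03, -4.31249356e+01, -2.44216096e+01,  7.16721453e-02,
        5.60266385e-02, -1.13849144e-04]), 'tool_pos': array([ 202.80219391, -483.72902899,  195.71819318]), 'tcp_rot': array([-3.13998311e+00, -2.31941206e-04,  3.96814726e-01]), 'contact_force': array([ 0.26378644, -0.70389236, -0.00909508]), 'moment': array([-0.01383346, -0.00029064, -0.06025779]), 'finger_force': 0.0, 'grip_width': 91.6796833657937}
top dish 0.92 [334. 245.] 558 [[433.0, -51.0, 0.0], [471.0, -9.0, 9.0], [515.0, 28.0, 31.0]]
top dish 0.67 [377. 274.] 772 [[335.0, -184.0, 0.0], [374.0, -147.0, 7.0], [412.0, -106.0, 29.0]]
top dish 0.66 [262. 236.] 792 [[432.0, 149.0, 0.0], [473.0, 191.0, 8.0], [513.0, 230.0, 30.0]]
top dish 0.58 [298. 285.] 791 [[299.0, 49.0, 0.0], [338.0, 90.0, 8.0], [377.0, 129.0, 29.0]]
top soap
[... 1915 characters left out ...]
.66 [290. 228.] 830 [[482.0, -99.0, 14.0], [613.0, -66.0, 102.0], [629.0, -35.0, 138.0]]
scene bottle 0.55 [261. 256.] 586 [[664.0, -174.0, 8.0], [685.0, -150.0, 81.0], [694.0, -128.0, 150.0]]
scene cork_a 0.87 [428. 231.] 1006 [[504.0, 309.0, 7.0], [559.0, 364.0, 48.0], [580.0, 423.0, 52.0]]
scene cork_a 0.61 [434. 258.] 1279 [[632.0, 292.0, -0.0], [685.0, 349.0, 48.0], [707.0, 417.0, 53.0]]
scene cork_a 0.53 [358. 265.] 5726 [[576.0, -163.0, 1.0], [765.0, 115.0, 39.0], [868.0, 223.0, 326.0]]
scene comb 0.74 [236. 222.] 227 [[411.0, -286.0, -1.0], [469.0, -261.0, 5.0], [519.0, -236.0, 8.0]]
scene brush 0.89 [232. 251.] 361 [[563.0, -271.0, 4.0], [615.0, -249.0, 27.0], [654.0, -229.0, 30.0]]
```

View pics/top1.png

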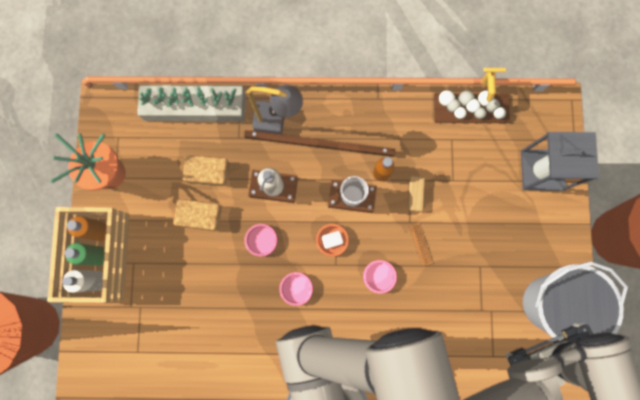

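View pics/scene1.png

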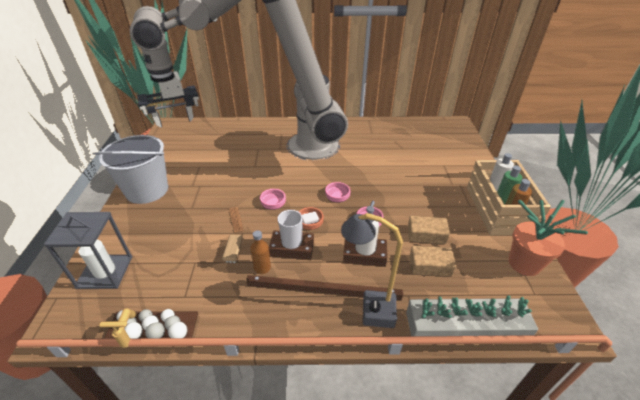

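The top view shows the terracotta dish with its soap at about (334,240). The blocks are at (273,185) and (353,193), and the rail runs from (247,133) to (397,152). The pink dishes are look-alikes. The scene view agrees, with the terracotta dish at (312,217). I'll move the wrist camera over for a precise rack fit.

{"op": "apply_moves", "data": {
  "motion": "0 0 -0.05 0; 0 0 -0.05 0; 0.045 -0.039 0 0; 0.045 -0.039 0 0; 0.045 -0.039 0 0; 0.045 -0.039 0 0; 0.045 -0.039 0 0; 0.045 -0.039 0 0"
}}

```text
time: 2.0
tool_pos: [362.0, -162.3, 296.7]
tcp_rot: [3.141, -0.001, 0.396]
contact_force: [0.2, 0.1, -0.5]
grip_width: 91.9
finger_force: 0.0
```

{"op": "apply_moves", "data": {
  "motion": "0.045 -0.039 0 0; 0.045 -0.039 0 0; 0.02 -0.019 0 0; 0 0 0 10; 0 0 0 10; 0 0 0 10; 0 0 0 0; 0 0 0 0"
}}

```text
time: 3.0
tool_pos: [425.4, -32.1, 296.4]
tcp_rot: [3.142, -0.0, -0.124]
contact_force: [0.8, -1.0, 0.2]
grip_width: 91.9
finger_force: 0.0
```

```bash
cat >> h.py <<'E'
from scipy.spatial.transform import Rotation as Ro
from scipy.optimize import minimize
def wrist():
    o=bot.get_obs(); c=bot.capture("wrist"); T=np.eye(4)
    T[:3,:3]=Ro.from_euler("xyz",o["tcp_rot"]).as_matrix(); T[:3,3]=o["tool_pos"]
    c["world_from_camera"]=T@np.array(c["mount"]); return o,c
def cloud(c):
    v,u=np.mgrid[0:400,0:640]; P,ok=world(c,np.c_[u.ravel(),v.ravel()]); return P.reshape(400,640,3),ok.reshape(400,640)
E
python3 - <<'E'
from h import *
o,c=wrist(); print(o["time"],o["tool_pos"],o["tcp_rot"]); print(np.round(c["mount"],3),c["fx"])
cv2.imwrite("pics/w1.png",c["img"]); P,ok=cloud(c); np.savez("w1.npz",P=P,ok=ok,img=c["img"])
E
```

```text
3.0 [425.42097122 -32.07197157 296.42101202] [ 3.14155543e+00 -6.19258354e-06 -1.23509994e-01]
[[-0.00000e+00 -9.60000e-01 -2.80000e-01  7.54460e+01]
 [ 1.00000e+00 -0.00000e+00  1.00000e-03  3.31000e-01]
 [-1.00000e-03 -2.80000e-01  9.60000e-01 -1.88647e+02]
 [ 0.00000e+00  0.00000e+00  0.00000e+00  1.00000e+00]] 293.5495236517476
```

View pics/w1.png

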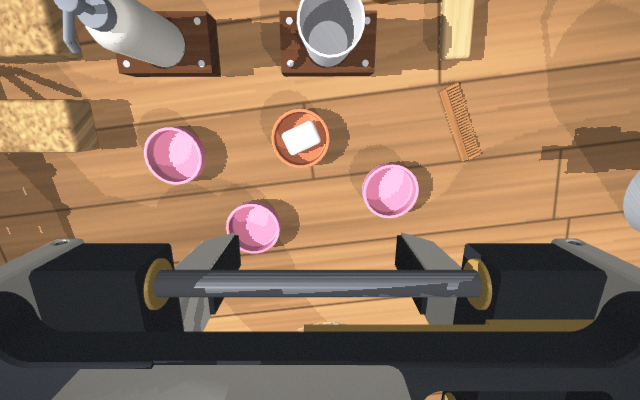

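The wrist view shows the terracotta dish and soap at (300,138). The block fronts are at the top, at (168,70) and (328,70). I'll move a bit forward for the fit.

{"op": "apply_moves", "data": {
  "motion": "0.04 0 -0.02 0; 0.04 0 -0.02 0; 0.04 0 -0.02 0; 0 0 0 0; 0 0 0 0"
}}

```text
time: 3.68
tool_pos: [543.8, -47.1, 355.6]
tcp_rot: [-3.141, 0.002, -0.126]
contact_force: [-0.1, -0.5, -0.7]
grip_width: 91.6
finger_force: 0.0
```

```bash
cat >> h.py <<'E'
def h_rack(q):  # rack-frame height model
    x,y=q[:,0],q[:,1]; h=np.zeros(len(x))
    h[(np.abs(x+134)<38)&(np.abs(np.abs(y)-113.5)<65)]=40
    h[(x>0)&(x<20)&(np.abs(y)<220)]=30
    return h
def torack(p,XY): 
    c,s=np.cos(p[2]),np.sin(p[2]); d=XY-p[:2]; return np.c_[d@[c,s],d@[-s,c]]
def fit_rack(P,p0):
    P=P[(P[:,2]>-8)&(P[:,2]<46)]
    q=torack(p0,P[:,:2]); P=P[(q[:,0]>-195)&(q[:,0]<40)&(np.abs(q[:,1])<235)]
    q=torack(p0,P[:,:2]); P=P[~((q[:,0]>-90)&(q[:,0]<-15)&(q[:,1]<-110))]
    f=lambda p: np.minimum(np.abs(P[:,2]-h_rack(torack(p,P[:,:2]))),15).mean()
    best=None
    for k in range(6):
        s=[8,8,.03] if k%2==0 else [-6,5,-.03]
        r=minimize(f,p0 if best is None else best.x,method="Nelder-Mead",options=dict(initial_simplex=np.vstack([p0 if best is None else best.x]+[(p0 if best is None else best.x)+np.eye(3)[i]*s[i]/(1+k//2) for i in range(3)]),maxiter=400))
        if best is None or r.fun<best.fun: best=r
    return best.x,best.fun,len(P)
def circ(P2):
    A=np.c_[2*P2,np.ones(len(P2))]; s=np.linalg.lstsq(A,(P2**2).sum(1),rcond=None)[0]
    return s[0],s[1],np.sqrt(s[2]+s[0]**2+s[1]**2)
def dish(c,P,ok):  # terracotta mask -> rim circle near top
    hsv=cv2.cvtColor(c["img"],cv2.COLOR_BGR2HSV)
    for r in bot.cut_out(c,"dish"):
        m=r["pixels"]&ok
        if np.median(hsv[...,0][m])>100 and np.median(hsv[...,0][m])<172: continue
        R=P[m]; R=R[(R[:,2]>22)&(R[:,2]<31)]
        if len(R)<20: continue
        ctr=np.median(P[m][:,:2],axis=0)
        for _ in range(6):
            d=np.hypot(*(R[:,:2]-ctr).T); k=(d>36)&(d<49)
            if k.sum()<20: break
            x,y,rr=circ(R[k][:,:2]); ctr=np.array([x,y])
        print("dish",round(r["p"],2),np.round(r["point"]),np.round([x,y,rr],1),k.sum(),"hue",np.median(hsv[...,0][m]))
E
python3 - <<'E'
from h import *
o,c=wrist(); print(o["tool_pos"],o["tcp_rot"][2]); cv2.imwrite("pics/w2.png",c["img"])
P,ok=cloud(c); np.savez("w2.npz",P=P,ok=ok,img=c["img"])
fl=P[ok&(np.abs(P[...,2])<6)]; print("floor z",np.median(fl[:,2]))
p0=np.array([745,25,-.126])
print("wrist",fit_rack(P[ok],p0))
for n in("top1","scene1"):
    d=np.load(n+".npz"); Q,k=cloud(d); print(n,fit_rack(Q[k],p0))
dish(c,P,ok)
E
```

```text
[543.79015583 -47.12294118 355.61478543] -0.12578641939662072
floor z 0.34575151144554184
wrist (array([ 7.41388514e+02,  2.84904763e+01, -1.21072363e-01]), np.float64(1.871202256466472), 32000)
top1 (array([ 7.46634092e+02,  2.92804270e+01, -1.19786375e-01]), np.float64(3.3890439301424995), 10692)
scene1 (array([ 7.40357510e+02,  2.94984684e+01, -1.16014134e-01]), np.float64(3.8424840810422496), 7874)
dish 0.97 [308. 211.] [471.  -11.8  42.2] 399 hue 9.0
```

View pics/w2.png

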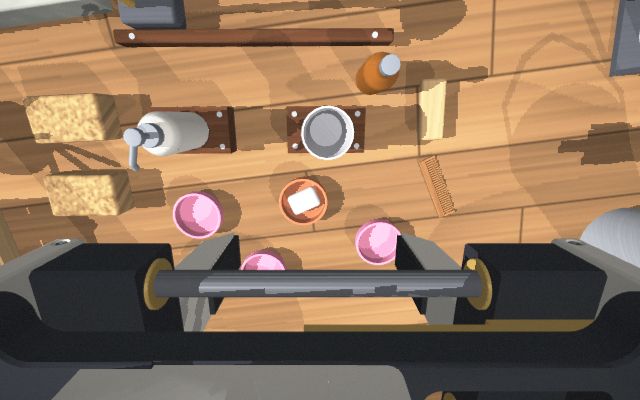

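Rack fit: (741.4, 28.5, yaw −0.121). The dish is at (471.0, −11.8), which is rack (−264, −73). I'll push it in stages:
1. Push it left with shut fingers, the gripper body aligned with the push so it stays clear of the tumbler.
2. Cradle it with two fingers into the gap.
3. Push it on to the rail with shut fingers, body lengthways.

{"op": "apply_moves", "data": {
  "motion": "0 0 0 10; 0 0 0 4.7; -0.04 0.035 0 0; -0.041 0.035 0.04 0; 0 0 0.05 0; 0 0 0.05 0; 0 0 0.05 0; 0 0 0 0",
  "fingers": -1
}}

```text
time: 4.78
tool_pos: [443.6, -79.6, 166.9]
tcp_rot: [3.141, 0.007, -0.383]
contact_force: [-0.6, -0.5, 0.6]
grip_width: 16.2
finger_force: 0.0
```

{"op": "apply_moves", "data": {
  "motion": "0 0 0.05 0; 0 0 0.04 0; 0 0 0.03 0; 0 0 0 0; 0 0 0 0"
}}

```text
time: 5.4
tool_pos: [448.4, -81.3, 51.4]
tcp_rot: [-3.142, -0.004, -0.383]
contact_force: [0.2, 0.0, 0.0]
grip_width: 0.6
finger_force: 0.0
```

{"op": "apply_moves", "data": {
  "motion": "-0.005 0 0.02 0; 0 0 0.015 0; 0 0 0.007 0; 0 0 0 0; 0 0 0 0"
}}

```text
time: 6.02
tool_pos: [442.8, -79.1, 8.0]
tcp_rot: [-3.142, -0.002, -0.383]
contact_force: [0.3, 0.2, -0.4]
grip_width: 0.2
finger_force: 0.0
```

```bash
cat > look.py <<'E'
from h import *
import sys
RK=np.array([741.4,28.5,-.121])
for n in sys.argv[1:]:
    if n=="wrist": o,c=wrist(); 
    else: o=bot.get_obs(); c=bot.capture(n)
    P,ok=cloud(c)
    print(n,"t",o["time"],"tcp",np.round(o["tool_pos"],1),"yaw",round(o["tcp_rot"][2],3),"rack",np.round(torack(RK,o["tool_pos"][None,:2]),1),np.round(o["contact_force"],1))
    hsv=cv2.cvtColor(c["img"],cv2.COLOR_BGR2HSV); h,s,v=[hsv[...,i] for i in range(3)]
    m=ok&(h<13)&(s>170)&(v>90)&(P[...,2]>20)&(P[...,2]<31)&(np.abs(P[...,0]-580)<170)&(np.abs(P[...,1])<130)
    R=P[m][:,:2]
    r=torack(RK,R); R=R[~((np.abs(r[:,0]-10)<16)|((np.abs(r[:,0]+134)<42)&(np.abs(r[:,1])>46)))]
    if len(R)<15: print("few",len(R)); continue
    f=min((minimize(lambda p:np.minimum(np.abs(np.hypot(*(R-p).T)-42.5),8).mean(),R.mean(0)+d,method="Nelder-Mead") for d in ([0,0],[20,0],[-20,0],[0,20],[0,-20])),key=lambda q:q.fun)
    print(" dish",np.round(f.x,1),"rack",np.round(torack(RK,f.x[None]),1),"res",round(f.fun,2),len(R))
    cv2.imwrite(f"pics/{n}_{o['time']:.2f}.png",c["img"])
E
python3 look.py wrist top scene
```

```text
wrist t 6.025 tcp [442.8 -79.1   8. ] yaw -0.383 rack [[-283.4 -142.8]] [ 0.3  0.2 -0.4]
few 0
top t 6.075 tcp [442.7 -79.1   7.9] yaw -0.383 rack [[-283.5 -142.8]] [-0.2  0.3 -0. ]
few 0
scene t 6.125 tcp [442.6 -79.    7.8] yaw -0.383 rack [[-283.6 -142.8]] [0.7 1.3 1.4]
few 0
```

```bash
python3 - <<'E'
s=open('look.py').read()
a=s.index("    hsv="); b=s.index("    if len(R)<15")
s=s[:a]+'''    m=ok&(P[...,2]>21)&(P[...,2]<31); R=P[m][:,:2]; R=R[np.hypot(*(R-E).T)<62]
'''+s[b:]
s=s.replace("RK=np","E=np.array([float(sys.argv[1]),float(sys.argv[2])])\nRK=np").replace("argv[1:]:","argv[3:]:").replace("R.mean(0)+d","E+d")
open('look.py','w').write(s)
E
python3 look.py 471 -12 wrist top scene
```

```text
wrist t 6.175 tcp [442.5 -79.    7.7] yaw -0.383 rack [[-283.8 -142.8]] [-0.4 -0.5 -0.8]
 dish [470.  -12.7] rack [[-264.5  -73.6]] res 5.41 6709
top t 6.225 tcp [442.4 -78.9   7.5] yaw -0.383 rack [[-283.9 -142.7]] [-0.6 -0.2 -0.4]
 dish [475.1 -11.5] rack [[-259.6  -71.8]] res 1.48 63
scene t 6.275 tcp [442.3 -78.9   7.4] yaw -0.383 rack [[-284.  -142.7]] [ 0.4 -1.2  0.3]
 dish [471.3 -11.3] rack [[-263.4  -72.1]] res 5.2 219
```

{"op": "apply_moves", "data": {
  "motion": "0 -0.005 0 0; 0 -0.006 0 0; 0 -0.006 0 0; 0 -0.006 0 0; 0 -0.006 0 0; 0 -0.006 0 0; 0 -0.006 0 0; 0 -0.004 0 0"
}}

```text
time: 7.32
tool_pos: [459.1, -36.7, 7.2]
tcp_rot: [3.142, -0.0, -0.383]
contact_force: [0.4, -0.1, 0.3]
grip_width: 0.2
finger_force: 0.0
```

```bash
python3 look.py 485 22 wrist top scene
```

```text
wrist t 7.325 tcp [459.1 -36.7   7.2] yaw -0.383 rack [[-272.4  -98.8]] [ 0.4 -0.1  0.3]
 dish [521.4   1.4] rack [[-215.2  -53.4]] res 5.72 4033
top t 7.375 tcp [459.1 -36.5   7.2] yaw -0.383 rack [[-272.3  -98.6]] [ 0.2  0.2 -0.2]
 dish [475.4 -10.7] rack [[-259.3  -71. ]] res 1.12 15
scene t 7.425 tcp [459.1 -36.8   7.2] yaw -0.383 rack [[-272.4  -98.9]] [-0.5  0.9  0.3]
 dish [497.7  12.2] rack [[-240.   -45.6]] res 6.33 189
```

```bash
python3 - <<'E'
from h import *
o,c=wrist(); P,ok=cloud(c)
for r in bot.cut_out(c,"dish")[:4]+bot.cut_out(c,"soap")[:2]:
    m=r["pixels"]&ok; Q=P[m]
    print(round(r["p"],2),np.round(r["point"]),m.sum(),np.round(np.percentile(Q,[2,50,98],axis=0),0).tolist())
print(o["finger_force"],o["contact_force"])
E
```

```text
0.83 [497. 264.] 6387 [[331.0, -177.0, 5.0], [381.0, -142.0, 7.0], [414.0, -101.0, 27.0]]
0.78 [257. 202.] 5531 [[458.0, -55.0, 5.0], [494.0, -12.0, 9.0], [514.0, 29.0, 27.0]]
0.9 [279. 222.] 3219 [[466.0, -41.0, 12.0], [481.0, -21.0, 26.0], [495.0, 11.0, 28.0]]
0.0 [ 0.07483022 -0.84487141  0.65589304]
```

```bash
ls pics
```

```text
scene1.png
scene_6.28.png
scene_7.42.png
top1.png
top_6.22.png
top_7.38.png
w1.png
w2.png
wrist_6.17.png
wrist_7.33.png
```

View pics/wrist_7.33.png

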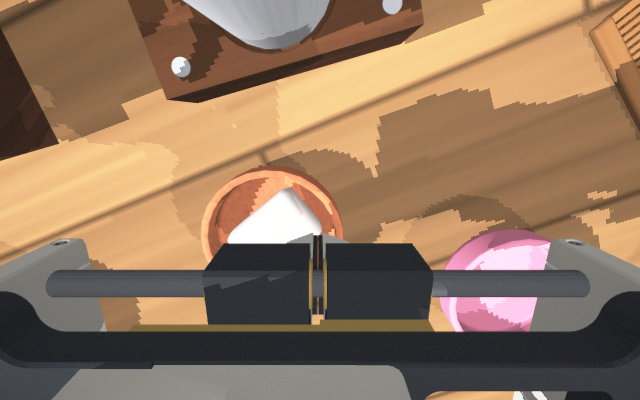

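```bash
python3 - <<'E'
from h import *
c=bot.capture("scene"); t=bot.capture("top"); o,w=wrist()
a=cv2.resize(c["img"][150:250,230:390],(800,500)[:2],interpolation=cv2.INTER_CUBIC)[:,:]
a=cv2.resize(c["img"][160:240,250:380],(780,300)); b=cv2.resize(t["img"][200:300,270:400],(390,300)); d=cv2.resize(w["img"][100:340,160:480],(390,300))
cv2.imwrite("pics/m1.png",np.vstack([a,np.hstack([b,d])]))
P,ok=cloud(w)
for r in (150,200,240): print(r,[tuple(np.round(P[r,k]).astype(int)) for k in range(190,360,12)])
print(o["tool_pos"],o["joint_positions"])
E
```

```text
150 [(np.int64(540), np.int64(20), np.int64(0)), (np.int64(537), np.int64(13), np.int64(1)), (np.int64(534), np.int64(5), np.int64(1)), (np.int64(531), np.int64(-2), np.int64(0)), (np.int64(528), np.int64(-9), np.int64(0)), (np.int64(525), np.int64(-17), np.int64(1)), (np.int64(523), np.int64(-24), np.int64(1)), (np.int64(520), np.int64(-31), np.int64(0)), (np.int64(517), np.int64(-39), np.int64(0)), (np.int64(514), np.int64(-46), np.int64(0)), (np.int64(511), np.int64(-53), np.int64(0)), (np.int64(508), np.int64(-61), np.int64(2)), (np.int64(505), np.int64(-68), np.int64(0)), (np.int64(502), np.int64(-75), np.int64(1)), (np.int64(499), np.int64(-83), np.int64(0))]
200 [(np.int64(510), np.int64(36), np.int64(1)), (np.int64(507), np.int64(29), np.int64(0)), (np.int64(507), np.int64(10), np.int64(26)), (np.int64(502), np.int64(11), np.int64(7)), (np.int64(499), np.int64(3), np.int64(7)), (np.int64(496), np.int64(-4), np.int64(7)), (np.int64(493), np.int64(-11), np.int64(7)), (np.int64(493), np.int64(-23), np.int64(24)), (np.int64(491), np.int64(-30), np.int64(26)), (np.int64(487), np.i
[... 375 characters left out ...]
, np.int64(16)), (np.int64(475), np.int64(25), np.int64(6)), (np.int64(478), np.int64(8), np.int64(27)), (np.int64(475), np.int64(1), np.int64(26)), (np.int64(473), np.int64(-6), np.int64(26)), (np.int64(529), np.int64(-66), np.int64(196)), (np.int64(467), np.int64(-20), np.int64(27)), (np.int64(473), np.int64(-32), np.int64(49)), (np.int64(470), np.int64(-38), np.int64(48)), (np.int64(466), np.int64(-43), np.int64(44)), (np.int64(465), np.int64(-50), np.int64(48)), (np.int64(441), np.int64(-53), np.int64(0)), (np.int64(439), np.int64(-61), np.int64(1))]
[458.90282941 -37.28391025   7.16316971] [-2.47700991e-01  4.86790193e-01  1.92883007e+00 -1.47451357e-04
  7.25930873e-01  1.70692058e+00]
```

View pics/m1.png

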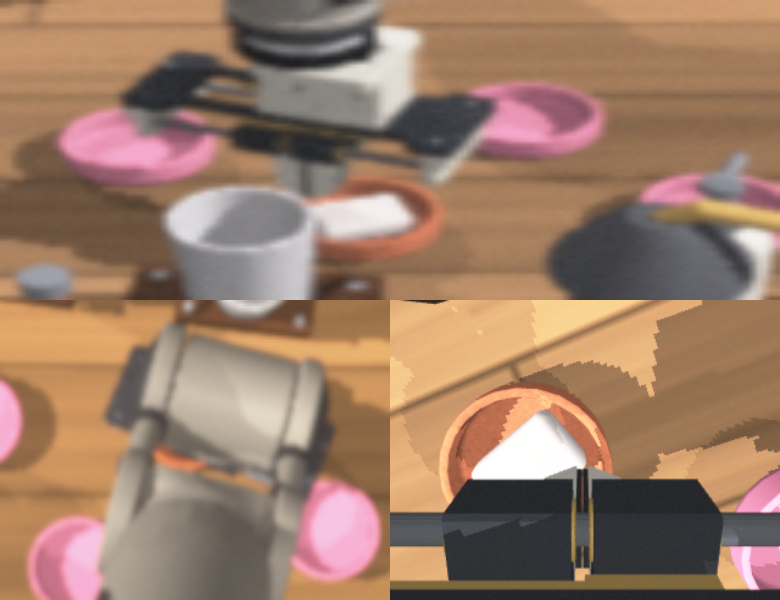

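```bash
cat > look2.py <<'E'
from h import *
import sys
from scipy.ndimage import binary_dilation
RK=np.array([741.4,28.5,-.121])
def fitd(R):
    best=None
    rng=np.random.default_rng(0)
    for _ in range(300):
        x,y,r=circ(R[rng.choice(len(R),3,False)])
        if 38<r<46:
            n=(np.abs(np.hypot(*(R-[x,y]).T)-42.5)<3.5).sum()
            if best is None or n>best[0]: best=(n,x,y)
    f=minimize(lambda p:np.minimum(np.abs(np.hypot(*(R-p).T)-42.5),6).mean(),best[1:],method="Nelder-Mead")
    return f.x,f.fun
for n in sys.argv[1:]:
    if n=="wrist": o,c=wrist()
    else: o=bot.get_obs(); c=bot.capture(n)
    P,ok=cloud(c); hsv=cv2.cvtColor(c["img"],cv2.COLOR_BGR2HSV)
    print(n,"t",o["time"],"tcp",np.round(o["tool_pos"],1),"yaw",round(o["tcp_rot"][2],3),"rack",np.round(torack(RK,o["tool_pos"][None,:2]),1)[0],np.round(o["contact_force"],1))
    for r in bot.cut_out(c,"dish"):
        h=np.median(hsv[...,0][r["pixels"]])
        if 100<h<176: continue
        m=binary_dilation(r["pixels"],iterations=2)&ok&(P[...,2]>23)&(P[...,2]<29)&(hsv[...,1]>90)
        R=P[m][:,:2]
        if len(R)<15: continue
        x,e=fitd(R); print("  dish p",round(r["p"],2),np.round(r["point"]),np.round(x,1),"rack",np.round(torack(RK,x[None]),1)[0],"res",round(e,2),len(R))
    cv2.imwrite(f"pics/{n}_{o['time']:.1f}.png",c["img"])
E
python3 look2.py wrist scene top
```

```text
wrist t 7.775 tcp [458.9 -37.3   7.2] yaw -0.384 rack [-272.5  -99.4] [ 0.7 -0.4 -0.9]
  dish p 0.66 [255. 201.] [470.2 -11.7] rack [-264.3  -72.6] res 1.28 1995
scene t 7.875 tcp [458.9 -37.2   7.2] yaw -0.384 rack [-272.5  -99.3] [ 1.2 -0.3  0. ]
  dish p 0.69 [313. 225.] [471.  -11.5] rack [-263.6  -72.3] res 1.51 57
top t 7.975 tcp [459.  -37.2   7.2] yaw -0.383 rack [-272.4  -99.3] [-0.7 -0.4 -1.1]
```

```bash
python3 - <<'E'
from h import *
o,c=wrist(); P,ok=cloud(c)
T=np.eye(4);T[:3,:3]=Ro.from_euler("xyz",o["tcp_rot"]).as_matrix();T[:3,3]=o["tool_pos"]
Q=(P-o["tool_pos"])@T[:3,:3]
m=ok&(np.abs(Q[...,0])<14)&(np.abs(Q[...,1])<30)
h,e=np.histogram(P[m][:,2],bins=np.arange(-4,100,4)); print(list(zip(e.astype(int),h)))
for r in range(205,300,6): print(r,[tuple(np.round(Q[r,k]).astype(int).tolist()) for k in (290,300,308,313,318,323,330,338)])
cv2.imwrite("pics/m2.png",cv2.resize(c["img"][190:320,230:400],(680,520),interpolation=cv2.INTER_NEAREST))
E
```

```text
[(np.int64(-4), np.int64(179)), (np.int64(0), np.int64(431)), (np.int64(4), np.int64(300)), (np.int64(8), np.int64(17)), (np.int64(12), np.int64(16)), (np.int64(16), np.int64(23)), (np.int64(20), np.int64(67)), (np.int64(24), np.int64(993)), (np.int64(28), np.int64(1)), (np.int64(32), np.int64(0)), (np.int64(36), np.int64(26)), (np.int64(40), np.int64(86)), (np.int64(44), np.int64(128)), (np.int64(48), np.int64(168)), (np.int64(52), np.int64(64)), (np.int64(56), np.int64(51)), (np.int64(60), np.int64(59)), (np.int64(64), np.int64(57)), (np.int64(68), np.int64(55)), (np.int64(72), np.int64(42)), (np.int64(76), np.int64(20)), (np.int64(80), np.int64(120)), (np.int64(84), np.int64(74)), (np.int64(88), np.int64(0)), (np.int64(92), np.int64(0))]
205 [(24, -16, -19), (23, -10, -15), (18, -6, 1), (18, -2, 0), (18, 1, 2), (18, 4, 0), (24, 8, -19), (16, 15, 7)]
211 [(20, -16, -18), (20, -10, -18), (18, -5, -13), (13, -3, 1), (14, 1, 0), (13, 4, 3), (20, 8, -18), (12, 15, 7)]
217 [(16, -16, -19), (16, -10, -18), (16, -5, -17), (14, -2, -14), (9, 1, 2), (10, 4, 0), (9, 9, 1), (16, 13, -18)]
223
[... 915 characters left out ...]
, 1, -67), (33, 2, -110), (36, 4, -116), (36, 6, -116)]
271 [(36, -7, -119), (36, -4, -119), (36, -2, -119), (32, -1, -111), (31, 1, -110), (31, 2, -111), (36, 4, -119), (36, 6, -119)]
277 [(35, -7, -120), (35, -4, -121), (34, -2, -119), (30, -1, -112), (30, 1, -111), (30, 2, -112), (35, 4, -120), (35, 6, -120)]
283 [(33, -7, -120), (33, -4, -121), (33, -2, -120), (29, -1, -113), (29, 1, -113), (29, 2, -114), (32, 4, -119), (33, 6, -120)]
289 [(32, -7, -121), (31, -4, -120), (32, -2, -121), (28, -1, -115), (28, 1, -114), (27, 2, -114), (31, 4, -120), (32, 6, -121)]
295 [(30, -7, -121), (29, -4, -120), (30, -2, -121), (25, -1, -114), (25, 1, -113), (25, 2, -114), (29, 4, -120), (29, 6, -120)]
```

View pics/m2.png

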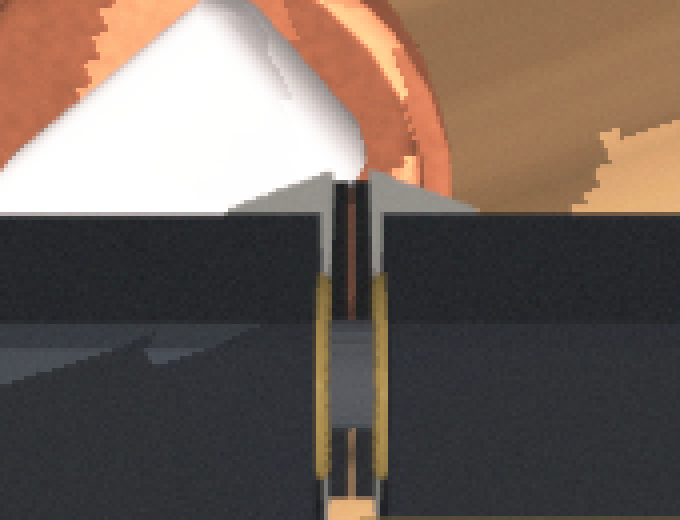

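The close-up shows something the interface text doesn't say. The real fingertips end about 31 mm short of the reported TCP: the lowest finger points are at world z≈37 while the TCP reads 7. So the fingers passed over the dish without touching it, and the dish hasn't moved. I'll back out, lower by about 29 mm and check the tip height.

{"op": "apply_moves", "data": {
  "motion": "0.0015 0.025 0 0; 0 0.023 0 0; 0 0 0 0; 0 0 0.01 0; 0 0 0.01 0; 0 0 0 0; 0 0 0 0"
}}

```text
time: 9.0
tool_pos: [442.4, -81.9, -13.0]
tcp_rot: [3.142, 0.0, -0.383]
contact_force: [-0.9, -0.6, 0.1]
grip_width: 0.3
finger_force: 0.0
```

```bash
cat > tip.py <<'E'
from h import *
o,c=wrist(); P,ok=cloud(c)
Rm=Ro.from_euler("xyz",o["tcp_rot"]).as_matrix(); Q=(P-o["tool_pos"])@Rm
print(np.round(o["tool_pos"],1),np.round(o["contact_force"],1))
for k in (306,312,318,324,330,336):
    col=[(r,*np.round(Q[r,k],0).astype(int).tolist(),int(P[r,k,2])) for r in range(222,246,2)]
    print(k,col)
E
python3 tip.py
```

```text
[442.4 -81.9 -13. ] [-0.9 -0.6  0.1]
306 [(222, 11, -7, -12, 0), (224, 10, -7, -13, 0), (226, 8, -7, -13, 0), (228, 7, -7, -13, 0), (230, 5, -7, -12, 0), (232, 4, -7, -14, 0), (234, 3, -7, -13, 0), (236, 11, -6, -36, 23), (238, 11, -6, -39, 25), (240, 11, -6, -41, 27), (242, 12, -6, -46, 32), (244, 37, -3, -103, 89)]
312 [(222, 11, -3, -13, 0), (224, 9, -3, -13, 0), (226, 8, -3, -14, 0), (228, 7, -3, -14, 0), (230, 6, -3, -14, 0), (232, 4, -3, -13, 0), (234, 11, -3, -34, 20), (236, 11, -3, -37, 23), (238, 11, -3, -40, 26), (240, 11, -2, -42, 28), (242, 11, -2, -44, 30), (244, 11, -2, -47, 33)]
318 [(222, 11, 1, -13, 0), (224, 10, 1, -14, 0), (226, 8, 1, -12, 0), (228, 7, 1, -13, 0), (230, 5, 1, -13, 0), (232, 4, 1, -13, 0), (234, 3, 1, -14, 0), (236, 9, 1, -32, 19), (238, 10, 1, -36, 22), (240, 10, 1, -39, 26), (242, 9, 1, -40, 26), (244, 9, 1, -43, 30)]
324 [(222, 11, 5, -14, 1), (224, 10, 5, -13, 0), (226, 8, 5, -14, 0), (228, 7, 5, -13, 0), (230, 5, 5, -13, 0), (232, 4, 5, -13, 0), (234, 11, 4, -33, 19), (236, 11, 4, -36, 23), (238, 11, 4, -40, 26), (240, 11, 4, -42, 28), (242, 11, 4, -45, 32), (244, 11, 4, -47, 33)]
330 [(222, 11, 8, -13, 0), (224, 9, 9, -13, 0), (226, 8, 8, -14, 0), (228, 7, 9, -13, 0), (230, 5, 9, -13, 0), (232, 4, 9, -14, 0), (234, 3, 9, -13, 0), (236, 11, 8, -36, 22), (238, 11, 7, -39, 25), (240, 11, 7, -43, 29), (242, 11, 7, -45, 32), (244, 36, 4, -102, 89)]
336 [(222, 11, 12, -12, 0), (224, 10, 12, -13, 0), (226, 8, 12, -13, 0), (228, 7, 12, -13, 0), (230, 6, 12, -14, 1), (232, 4, 12, -14, 0), (234, 2, 12, -13, 0), (236, 1, 12, -14, 0), (238, 11, 11, -40, 26), (240, 11, 11, -41, 28), (242, 11, 10, -44, 31), (244, 37, 6, -104, 90)]
```

Confirmed: the tip ends at tool z≈−32, and at TCP z=−13 there is no contact. I'll lower to a tip height of about 7 mm and push.

{"op": "apply_moves", "data": {
  "motion": "0 0 0.007 0; 0 0 0.005 0; 0 0 0 0; 0 -0.006 0 0; 0 -0.006 0 0; 0 -0.006 0 0; 0 -0.006 0 0; 0 -0.006 0 0"
}}

```text
time: 10.05
tool_pos: [453.8, -54.1, -24.8]
tcp_rot: [3.141, -0.0, -0.383]
contact_force: [-0.1, -2.2, 0.1]
grip_width: 0.5
finger_force: 1.2
```

```bash
python3 look2.py wrist scene
```

```text
wrist t 10.05 tcp [453.8 -54.1 -24.8] yaw -0.383 rack [-275.5 -116.7] [-0.1 -2.2  0.1]
  dish p 0.73 [176. 225.] [474.9   2.6] rack [-261.4  -57.9] res 1.28 2986
scene t 10.15 tcp [453.9 -53.7 -24.8] yaw -0.383 rack [-275.5 -116.3] [ 0.7 -0.7  0.2]
```

{"op": "apply_moves", "data": {
  "motion": "0 -0.006 0 0; 0 -0.006 0 0; 0 -0.006 0 0; 0 -0.006 0 0; 0 -0.006 0 0; 0 -0.006 0 0; 0 -0.004 0 0; 0 0 0 0"
}}

```text
time: 11.25
tool_pos: [468.7, -16.9, -24.8]
tcp_rot: [-3.141, -0.0, -0.383]
contact_force: [0.2, 0.0, -1.3]
grip_width: 0.3
finger_force: 0.0
```

```bash
python3 look2.py wrist
```

```text
wrist t 11.25 tcp [468.7 -16.9 -24.8] yaw -0.383 rack [-265.2  -78. ] [ 0.2  0.  -1.3]
  dish p 0.61 [174. 230.] [486.   41.1] rack [-255.1  -18.3] res 1.28 2724
```

{"op": "apply_moves", "data": {
  "motion": "0 -0.006 0 0; 0 -0.006 0 0; 0 -0.005 0 0; 0 -0.002 0 0; 0 0 0 0; 0 0.02 0 0; 0 0.02 -0.02 0; 0 0 -0.05 0",
  "fingers": -1
}}

```text
time: 12.35
tool_pos: [458.7, -37.2, 44.3]
tcp_rot: [3.141, 0.005, -0.385]
contact_force: [1.5, 0.0, -0.7]
grip_width: 0.5
finger_force: 0.0
```

{"op": "apply_moves", "data": {
  "motion": "0 0 -0.04 0; 0 0 0 -10; 0 0 0 -5; 0 0 0 0; 0 0 0 0",
  "fingers": 0.0
}}

```text
time: 12.98
tool_pos: [460.6, -36.7, 85.1]
tcp_rot: [-3.142, 0.0, -0.123]
contact_force: [-0.2, 1.5, 0.5]
grip_width: 44.2
finger_force: 0.0
```

```bash
python3 look2.py wrist; python3 -c "
from h import *
o=bot.get_obs();print(o['grip_width'])"
```

```text
wrist t 12.975 tcp [460.6 -36.7  85.1] yaw -0.123 rack [-270.8  -98.6] [-0.2  1.5  0.5]
  dish p 0.63 [194. 163.] [492.3  59.1] rack [-250.9    0.3] res 1.32 1928
  dish p 0.34 [248.  59.] [620.6 133.8] rack [-132.6   90. ] res 3.54 698
45.54635958563527
```

{"op": "apply_moves", "data": {
  "motion": "-0.021 -0.05 0 0; -0.021 -0.049 0 0; 0 0 0 0; 0 0 0.03 0; 0 0 0.03 0; 0 0 0.02 0; 0 0 0 0"
}}

```text
time: 13.95
tool_pos: [430.3, 65.9, 4.1]
tcp_rot: [3.141, 0.003, -0.123]
contact_force: [-0.3, 0.6, 0.4]
grip_width: 45.8
finger_force: 0.0
```

```bash
python3 look2.py wrist
```

```text
wrist t 13.95 tcp [430.3  65.9   4.1] yaw -0.123 rack [-313.3   -0.4] [-0.3  0.6  0.4]
  dish p 0.6 [293. 113.] [492.   60.1] rack [-251.3    1.2] res 1.37 4632
```

{"op": "apply_moves", "data": {
  "motion": "0 0 0.015 0; 0 0 0.014 0; 0 -0.0005 0 0; 0.006 0 0 0; 0.006 0 0 0; 0.006 0 0 0; 0.006 0 0 0; 0.006 0 0 0"
}}

```text
time: 15.05
tool_pos: [460.8, 63.5, -23.9]
tcp_rot: [3.141, 0.001, -0.122]
contact_force: [-3.3, 0.6, 3.8]
grip_width: 46.0
finger_force: 2.1
```

```bash
python3 look2.py wrist
```

```text
wrist t 15.05 tcp [460.8  63.5 -23.9] yaw -0.122 rack [-282.8    0.8] [-3.3  0.6  3.8]
```

{"op": "apply_moves", "data": {
  "motion": "0.006 0 0 0; 0.006 0 0 0; 0.006 0 0 0; 0 0 0 0"
}}

```text
time: 15.65
tool_pos: [480.0, 61.1, -23.8]
tcp_rot: [-3.142, -0.002, -0.122]
contact_force: [0.4, 0.1, 0.6]
grip_width: 46.1
finger_force: 0.0
```

```bash
cat >> look2.py <<'E'
    if n=="wrist":
        a=o["tcp_rot"][2]; s=float(__import__("os").environ.get("S",50)); E=o["tool_pos"][:2]+s*np.array([np.cos(RK[2]),np.sin(RK[2])])
        m=ok&(P[...,2]>24)&(P[...,2]<28.5)&(hsv[...,1]>70); R=P[m][:,:2]; R=R[np.hypot(*(R-E).T)<60]
        x,e=fitd(R); print("  free fit",np.round(x,1),"rack",np.round(torack(RK,x[None]),1)[0],"res",round(e,2),len(R))
        q=torack(RK,P[ok][:,:2]); z=P[ok][:,2]; k=(np.abs(z-40)<3)&(np.abs(q[:,0]+134)<45)
        for sgn in(1,-1):
            y=sgn*q[k][:,1]; y=y[(y>38)&(y<70)]
            if len(y)>30: print("  block edge y",sgn*round(np.percentile(y,1),1),"front x",round(np.percentile(q[k&(sgn*q[:,1]>50)][:,0],1),1))
E
python3 look2.py wrist
```

```text
wrist t 15.65 tcp [480.   61.1 -23.8] yaw -0.122 rack [-263.4    0.9] [0.4 0.1 0.6]
  dish p 0.89 [300. 134.] [528.5  54.6] rack [-2.144e+02  2.000e-01] res 1.39 6193
  free fit [528.5  54.6] rack [-2.145e+02  2.000e-01] res 1.33 5919
  block edge y 48.8 front x -172.2
  block edge y -47.6 front x -172.2
```

{"op": "apply_moves", "data": {
  "motion": "0.006 0 0 0; 0.006 0 0 0; 0.006 0 0 0; 0.006 0 0 0; 0.006 0 0 0; 0.006 0 0 0; 0.006 0 0 0; 0.006 0 0 0"
}}

```text
time: 16.75
tool_pos: [526.8, 55.4, -23.9]
tcp_rot: [3.142, -0.0, -0.122]
contact_force: [-1.5, -0.0, 0.5]
grip_width: 46.3
finger_force: 1.0
```

```bash
python3 look2.py wrist
```

```text
wrist t 16.75 tcp [526.8  55.4 -23.9] yaw -0.122 rack [-216.3    0.8] [-1.5 -0.   0.5]
  dish p 0.6 [299. 138.] [574.9  48.8] rack [-1.677e+02  1.000e-01] res 1.39 6199
  free fit [574.8  48.8] rack [-167.8    0. ] res 1.76 6542
  block edge y 48.7 front x -171.5
  block edge y -47.7 front x -171.7
```

```bash
python3 - <<'E'
from h import *
o=bot.get_obs(); Rm=Ro.from_euler("xyz",o["tcp_rot"]).as_matrix()
for n in("scene","top"):
    c=bot.capture(n); P,ok=cloud(c); Q=((P-o["tool_pos"])@Rm)[ok]
    for z in range(-60,-360,-20):
        k=(Q[:,2]<=z)&(Q[:,2]>z-20)&(np.abs(Q[:,0])<140)&(np.abs(Q[:,1])<(75 if z>-200 else 120))
        if k.sum()>3: print(n,"worldz",int(o["tool_pos"][2]-z),k.sum(),"x",np.round(np.percentile(Q[k][:,0],[1,10,50,90,99])),"y",np.round(np.percentile(Q[k][:,1],[1,99])))
E
```

```text
scene worldz 36 329 x [  7.  12.  83. 113. 120.] y [-74.  75.]
scene worldz 76 207 x [-28. -17.  29.  35.  37.] y [-50.  73.]
scene worldz 96 378 x [-34. -22.  19.  27.  34.] y [-74.  74.]
scene worldz 116 152 x [-22. -10.  23.  27.  28.] y [-69.  73.]
scene worldz 136 84 x [17. 20. 22. 25. 29.] y [-48.  16.]
scene worldz 156 169 x [-34. -17.  30.  37.  38.] y [-50.  29.]
scene worldz 176 153 x [-0. 12. 28. 39. 92.] y [-116.   35.]
scene worldz 196 156 x [ 8. 20. 35. 83. 92.] y [-119.   38.]
scene worldz 216 155 x [ 5. 17. 32. 37. 40.] y [-37.  38.]
scene worldz 236 155 x [13. 21. 31. 37. 39.] y [-42.  35.]
scene worldz 256 131 x [10. 20. 32. 37. 40.] y [-37.  35.]
scene worldz 276 185 x [13. 18. 28. 38. 41.] y [-41.  47.]
scene worldz 296 195 x [-27.  29.  38.  43.  49.] y [-65.  63.]
scene worldz 316 332 x [-24.  31.  41.  47.  51.] y [-69.  66.]
top worldz 36 231 x [ 54.  77. 104. 120. 123.] y [-75.  75.]
top worldz 76 37 x [-30. -28. -25. -21.  38.] y [-63.  37.]
top worldz 96 75 x [-32. -28. -19.  16.  34.] y [-54.  75.]
top worldz 116 39 x [-30. -21. -10.  32.  37.] y [24. 75.]
top worldz 156 29 x [-34. -33. -30. -27. -27.] y [-50.  13.]
top worldz 176 22 x [-33. -32.  70.  90.  95.] y [-119.   16.]
top worldz 196 67 x [-35. -29.  79.  91.  95.] y [-120.   24.]
top worldz 216 28 x [-36. -35. -33. -30. -28.] y [-18.  22.]
top worldz 276 13 x [-37. -37. -36. -35.  16.] y [-7. 36.]
top worldz 316 60 x [-44. -41. -37.  -5.  44.] y [-65.  70.]
```

The dish is centred just inside the gap, at rack (−168, 0). The column cloud shows the gripper body is slim on that axis (±40 mm). Next I'll retreat, shut the fingers and turn lengthways.

{"op": "apply_moves", "data": {
  "motion": "-0.03 0 0 0; -0.04 0 0 0; 0 0 0 -10; 0 0 0 -10; 0 0 0 -10; 0 0 0 -10; 0 0 0 -10; 0 0 0 -10"
}}

```text
time: 17.95
tool_pos: [457.4, 63.9, -23.6]
tcp_rot: [3.14, -0.001, 0.931]
contact_force: [-0.4, -0.4, 0.6]
grip_width: 46.1
finger_force: 0.0
```

{"op": "apply_moves", "data": {
  "motion": "0 0 0 -10; 0 0 0 -10; 0 0 0 -10; 0 0 0 0; 0 0 0 0; 0 0 0 0",
  "fingers": -1
}}

```text
time: 18.7
tool_pos: [457.0, 64.0, -23.8]
tcp_rot: [3.141, 0.0, 1.447]
contact_force: [-0.4, 0.1, -0.0]
grip_width: 0.4
finger_force: 0.0
```

```bash
S=118 python3 look2.py wrist scene; python3 -c "
from h import *
o=bot.get_obs();print(o['grip_width'],o['joint_positions'])"
```

```text
wrist t 18.7 tcp [457.   64.  -23.8] yaw 1.447 rack [-286.6    0.9] [-0.4  0.1 -0. ]
  dish p 0.91 [516. 214.] [574.5  49.6] rack [-168.3    0.8] res 1.33 3721
  free fit [574.8  49.5] rack [-168.     0.7] res 1.57 3603
  block edge y 49.1 front x -173.2
scene t 18.8 tcp [456.9  64.  -23.8] yaw 1.448 rack [-286.7    0.9] [ 0.4 -0.1  0.4]
  dish p 0.93 [324. 239.] [576.7  49.1] rack [-166.     0.5] res 1.54 110
0.08728988504632296 [-2.71996457e-02  5.46539998e-01  1.94756356e+00 -1.41126787e-04
  6.47384748e-01  9.50849073e-02]
```

{"op": "apply_moves", "data": {
  "motion": "0 0.015 0 0; 0 0.015 0 0; 0 0.012 0 0; 0 0.006 0 0; 0 0.006 0 0; 0 0.006 0 0; 0 0.006 0 0; 0 0.006 0 0"
}}

```text
time: 19.9
tool_pos: [528.2, 55.3, -24.0]
tcp_rot: [-3.141, 0.0, 1.449]
contact_force: [-2.4, 1.0, 0.2]
grip_width: 0.2
finger_force: 1.0
```

{"op": "apply_moves", "data": {
  "motion": "0 0.006 0 0; 0 0.006 0 0; 0 0.006 0 0; 0 0.006 0 0; 0 0.006 0 0; 0 0.006 0 0; 0 0.003 0 0; 0 0 0 0"
}}

```text
time: 20.9
tool_pos: [567.6, 50.4, -23.7]
tcp_rot: [3.141, 0.0, 1.449]
contact_force: [0.2, 0.1, 0.4]
grip_width: 0.1
finger_force: 0.1
```

```bash
S=62 python3 look2.py wrist scene
```

```text
wrist t 20.9 tcp [567.6  50.4 -23.7] yaw 1.449 rack [-175.2    0.8] [0.2 0.1 0.4]
  dish p 0.64 [464. 226.] [628.2  41.4] rack [-113.9   -0.8] res 1.3 3273
  free fit [628.4  41.3] rack [-113.7   -1. ] res 1.28 3019
  block edge y 49.3 front x -171.8
  block edge y -66.5 front x -115.4
scene t 21.0 tcp [567.5  50.5 -23.7] yaw 1.449 rack [-175.3    0.8] [0.2 0.2 0.1]
  dish p 0.78 [327. 259.] [630.5  40.4] rack [-111.5   -1.6] res 1.68 76
```

{"op": "apply_moves", "data": {
  "motion": "0 0 0 -2.5; 0 0.006 0 0; 0 0.006 0 0; 0 0.006 0 0; 0 0.006 0 0; 0 0.006 0 0; 0 0.006 0 0; 0 0 0 0"
}}

```text
time: 22.1
tool_pos: [604.0, 47.6, -23.9]
tcp_rot: [3.14, 0.0, 1.493]
contact_force: [-0.0, 0.3, 0.1]
grip_width: 0.7
finger_force: 0.0
```

```bash
S=62 python3 look2.py wrist scene
```

```text
wrist t 22.1 tcp [604.   47.6 -23.9] yaw 1.493 rack [-138.7    2.3] [-0.   0.3  0.1]
  dish p 0.61 [465. 231.] [664.   35.3] rack [-77.7  -2.6] res 1.26 2758
  free fit [664.2  35.1] rack [-77.4  -2.8] res 1.25 2548
  block edge y 49.3 front x -171.7
scene t 22.2 tcp [603.6  47.6 -23.9] yaw 1.493 rack [-139.1    2.3] [ 0.  -0.2 -0.3]
  dish p 0.55 [322. 270.] [665.9  34.4] rack [-75.7  -3.3] res 1.59 94
```

The dish is drifting right, to y≈−2.7. I'll back off and re-approach from slightly right of centre, heading a little left.

{"op": "apply_moves", "data": {
  "motion": "0 -0.01 0 0; -0.007 0 0 0; -0.007 0 0 -4.5; 0 0.006 0 0; 0 0.006 0 0; 0 0.006 0 0; 0 0.006 0 0; 0 0 0 0"
}}

```text
time: 23.3
tool_pos: [616.8, 34.6, -23.9]
tcp_rot: [3.14, 0.0, 1.571]
contact_force: [-0.2, -0.1, -0.2]
grip_width: 0.7
finger_force: 0.0
```

```bash
S=62 python3 look2.py wrist scene
```

```text
wrist t 23.3 tcp [616.8  34.6 -23.9] yaw 1.571 rack [-124.4   -8.9] [-0.2 -0.1 -0.2]
  dish p 0.64 [463. 223.] [676.9  35.3] rack [-64.9  -1. ] res 1.3 3389
  free fit [677.1  35.2] rack [-64.6  -1.1] res 1.28 3167
  block edge y 49.3 front x -171.6
scene t 23.4 tcp [616.4  34.6 -24. ] yaw 1.571 rack [-124.8   -9.1] [ 0.4 -0.4 -0.2]
  dish p 0.7 [326. 273.] [678.8  34.9] rack [-63.   -1.2] res 1.68 89
```

{"op": "apply_moves", "data": {
  "motion": "0.001 0 0 2; 0 0.005 0 0; 0 0.005 0 0; 0 0.004 0 0; 0 0.003 0 0; 0 0 0 0"
}}

```text
time: 24.25
tool_pos: [633.5, 34.9, -23.9]
tcp_rot: [3.141, 0.0, 1.536]
contact_force: [0.3, 0.3, -0.8]
grip_width: 0.2
finger_force: 0.1
```

```bash
S=62 python3 look2.py wrist scene
```

```text
wrist t 24.25 tcp [633.5  34.9 -23.9] yaw 1.536 rack [-107.9   -6.7] [ 0.3  0.3 -0.8]
  dish p 0.83 [462. 224.] [693.5  33.3] rack [-48.1  -1. ] res 1.31 3396
  free fit [693.9  33.2] rack [-47.7  -1. ] res 2.15 3877
  block edge y 49.3 front x -171.6
scene t 24.35 tcp [633.4  34.8 -23.7] yaw 1.536 rack [-108.    -6.7] [-0.5  0.3 -0.5]
  dish p 0.83 [332. 277.] [696.2  33.2] rack [-45.5  -0.8] res 1.65 81
  dish p 0.73 [357. 264.] [724.1  73.1] rack [-22.5  42.2] res 5.65 570
```

Nearly home, with y≈−1. I'll press gently the last millimetres until contact with the rail shows in the force.

{"op": "apply_moves", "data": {
  "motion": "0.001 0.002 0 0; 0 0.002 0 0"
}}

```text
time: 24.7
tool_pos: [635.4, 36.0, -23.8]
tcp_rot: [-3.138, 0.0, 1.537]
contact_force: [-11.6, 0.0, 8.9]
grip_width: 0.7
finger_force: 5.9
```

{"op": "apply_moves", "data": {
  "motion": "0 0.002 0 0; 0 0 0 0"
}}

```text
time: 24.95
tool_pos: [635.3, 36.0, -23.7]
tcp_rot: [-3.134, 0.0, 1.537]
contact_force: [-14.4, -0.3, 10.2]
grip_width: 0.0
finger_force: 7.6
```

```bash
S=62 python3 look2.py wrist scene
```

```text
wrist t 24.95 tcp [635.3  36.  -23.7] yaw 1.537 rack [-106.3   -5.4] [-14.4  -0.3  10.2]
  dish p 0.71 [462. 224.] [695.4  33.7] rack [-46.3  -0.4] res 1.33 3391
  free fit [695.9  33.6] rack [-45.7  -0.5] res 2.09 3814
  block edge y 49.3 front x -171.6
scene t 25.05 tcp [635.3  36.  -23.7] yaw 1.537 rack [-106.2   -5.4] [-13.9  -0.3  10.6]
```

Contact with the rail shows: 14 N and no further advance. The dish is at rack (−46, −0.5). Retreating.

{"op": "apply_moves", "data": {
  "motion": "0 -0.004 0 0; 0 -0.006 0 0; 0 -0.02 0 0; 0 -0.04 0 0; 0 -0.05 0 0; 0 -0.03 -0.02 0; 0 0 -0.05 0; 0 0 0 0"
}}

```text
time: 26.15
tool_pos: [491.9, 40.8, 49.5]
tcp_rot: [3.133, 0.0, 1.537]
contact_force: [0.6, -0.5, -0.4]
grip_width: 0.4
finger_force: 0.0
```

{"op": "apply_moves", "data": {
  "motion": "0 0 -0.05 0; 0 0 -0.05 0; 0 0 -0.05 0; 0 0 0 0; 0 0 0 0; 0 0 0 0"
}}

```text
time: 26.9
tool_pos: [488.1, 40.9, 194.3]
tcp_rot: [-3.138, -0.0, 1.536]
contact_force: [-0.7, 1.2, -0.0]
grip_width: 0.4
finger_force: 0.0
```

```bash
S=200 python3 look2.py wrist scene top; python3 - <<'E'
from h import *
for n in("top","scene"):
    c=bot.capture(n)
    for t in("soap","dispenser","tumbler","bottle"):
        for r in bot.cut_out(c,t)[:1]:
            P,ok=cloud(c); Q=P[r["pixels"]&ok]; print(n,t,round(r["p"],2),np.round(np.percentile(Q,[2,50,98],axis=0)).tolist())
    cv2.imwrite(f"pics/f_{n}.png",cv2.resize(c["img"][100:340,160:480],(400,300)) )
o,c=wrist()
cv2.imwrite("pics/fin.png",np.vstack([np.hstack([cv2.imread("pics/f_top.png"),cv2.imread("pics/f_scene.png")]),cv2.resize(c["img"],(800,300))]))
E
```

```text
wrist t 26.9 tcp [488.1  40.9 194.3] yaw 1.536 rack [-252.9  -18.2] [-0.7  1.2 -0. ]
  dish p 0.92 [504. 173.] [695.7  33.4] rack [-46.   -0.6] res 1.46 1026
  free fit [695.8  32.9] rack [-45.7  -1.1] res 1.9 958
  block edge y 49.2 front x -172.2
  block edge y -47.7 front x -172.0
scene t 27.0 tcp [488.4  40.9 194.8] yaw 1.536 rack [-252.7  -18.2] [ 0.4 -0.2 -0.1]
  dish p 0.81 [321. 267.] [696.9  33.4] rack [-44.8  -0.5] res 1.75 131
top t 27.1 tcp [488.7  40.9 195.3] yaw 1.536 rack [-252.4  -18.2] [-0.2 -0.1  0.2]
  dish p 0.72 [320. 166.] [700.7  32.5] rack [-40.9  -0.9] res 1.62 125
top soap 0.59 [[682.0, 7.0, 18.0], [700.0, 30.0, 27.0], [720.0, 54.0, 34.0]]
top dispenser 0.73 [[591.0, 129.0, 47.0], [620.0, 157.0, 153.0], [653.0, 187.0, 204.0]]
top tumbler 0.87 [[565.0, -99.0, 33.0], [611.0, -72.0, 66.0], [631.0, -40.0, 140.0]]
top bottle 0.71 [[682.0, 5.0, 12.0], [700.0, 30.0, 26.0], [722.0, 57.0, 33.0]]
scene soap 0.62 [[681.0, 6.0, 12.0], [704.0, 32.0, 25.0], [720.0, 55.0, 29.0]]
scene dispenser 0.89 [[423.0, 124.0, 1.0], [643.0, 162.0, 75.0], [816.0, 211.0, 285.0]]
scene tumbler 0.86 [[561.0, -98.0, 40.0], [615.0, -67.0, 104.0], [629.0, -37.0, 137.0]]
scene bottle 0.59 [[561.0, -96.0, 43.0], [615.0, -66.0, 105.0], [629.0, -35.0, 137.0]]
```

View pics/fin.png

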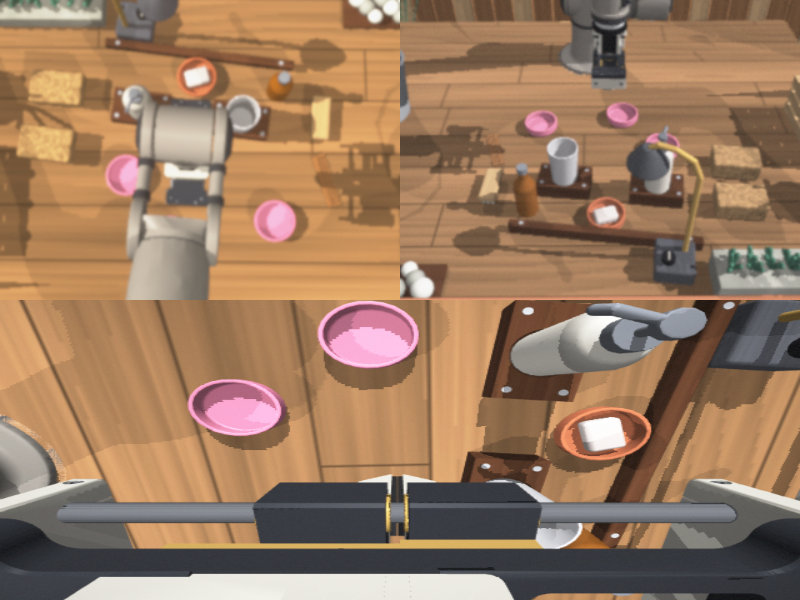

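The composite shows the dish at the rail with its soap inside (top view at (197,76)), and the bystanders where they were. Handing in.

```bash
python3 -c "
from plant import bot
print(bot.close_job())"
```

```text
the job is handed in; nothing more can be done
None
```

The dish is through the gap and resting against the back rail, about 1 mm off centre, with its soap still in it; nothing else looked moved in the last pictures, and I handed the job in at about 27 s (the fingertips turned out to end about 32 mm short of the reported TCP, so I pushed with the TCP reading about −24 mm).

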